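Stand the ring stick in the caddy by way of the sloping rest

ROBOT

A 6-joint arm with a two-finger parallel gripper is mounted at the origin on the work surface. World frame = base frame: x ahead of the robot, y to its left, z up, the work surface at z = 0. Lengths are in m, angles in rad, forces in N, time in s.
With the tool pointing down it reaches from about 0.325 to 0.9 m from the base axis. Payload 6.1 kg.
Tool frame: the origin (TCP) lies between the finger pads; the fingertips stand 14 mm ahead of it and the grasp point (between the pads) lies 5 mm behind it (arm.tip_extent is the distance from the TCP to the fingertips, in m); z points along the fingers, y is the line along which they close (so a half turn about z gives the same grasp; the last joint's range is limited). The gripper opens to 85 mm and grips with 20 to 120 N. Pads are 22 mm wide; open, the fingers measure 114 mm over their backs; the gripper's body (76 mm by 85 mm) begins 54 mm behind the grasp point. The pads swing forward as they close: fully open they stand 13 mm farther back than shut.
Start: joints at [1.13, 0.22, 1.526, -0, 1.395, -0.126], TCP at [0.194, 0.594, 0.245] pointing down, gripper open.
Joint ranges: [-2.98, 2.98], [-0.91, 2.08], [0.09, 2.57], [-1.24, 4.39], [0.2, 2.65], [-2.68, 2.68]. Speed limits (rad/s): [2.57, 2.57, 3.01, 3.14, 3.14, 3.14].

INTERFACE

Orientations are given as a rotation vector (axis times angle).
In Python, from workcell import arm gives the robot as it stands.
- The arm moves only by the tool drive_tool, never from a script. Its argument "plan" is a list of rows, each a list of 6 numbers: the shift along the tool's x, y, z in m, then the turn, a rotation vector about the tool's x, y, z in degrees. In form: [[x, y, z, wx, wy, wz], ...]. A call has 1 to 5 rows; each row is the pose to reach, as a shift and turn from the pose commanded when the call began, along the tool's axes at that moment; what a row does not reach only later rows make up. A row lasts 1/10 s, in which the tool goes at most 50 mm and 8.59 degrees, less where a joint would pass 70% of its speed; a pose out of reach is approached as far as the arm can. A call with a gripper value outside its range is refused whole. "gripper" is the closure in counts, from 0 (fully open) to 255 (shut), set as the call begins (left out, the last holds). The fingers move at their own pace and stop on an object; "force" is the grip in N (left out, the last holds). Time passes only in rows, so rows that repeat a pose let the fingers close. It gives the time, the measured TCP pose, the force, the opening and the grip force at its end, in the units of the state.
- arm.get_state(): the state, without advancing time (a new reading comes with each control period).
- arm.snapshot(name): name is "scene" or "top" or "wrist"; returns a dict with "pixels" (384x512x3 uint8, blue, green, red), "intrinsics" (3x3 intrinsics, pixels), "position" and "attitude" of the camera in the world. Camera axes: x right, y down, z forward; pixel columns grow to the right and rows downward; lengths in m; the calibration is good to about 2 mm. A picture is of the moment at which its call begins. There is no depth.
- arm.finish_job(): hands the job in; it is judged then, once.
The state is a dict: "clock": time; "q": joint angles; "joint_vel": joint speeds; "effort": joint torques, N m; "ee_pos": TCP position; "eef_rot": TCP orientation; "wrist_force": force on the tool from outside, world axes, zero at the start; "moment": the same for the moment, N m; "grip_width": finger opening in m; "finger_force": force on a finger pad.
Only numpy, scipy, OpenCV 4.12 (cv2) and the standard library are available. Lean on these libraries where they do the work, as an engineer would, in place of code of your own. Each camera call takes 0.05 s, during which the arm holds its last target. There are 200 camera calls.

TASK

Put the ring stick back in the tool caddy: first lay it in the sloping rest, thin end down against the stop and handle up, and let go of it there; then take it afresh at its new angle and stand it, handle up, in the caddy's empty compartment with its thin end on the compartment's floor. Lower it in rather than dropping it, and do not disturb the other things on the bench.

Things in the scene. Friction and masses are not known exactly. Their poses are not given: they have to be found in the camera images.
- stick_grip (a point): Ring stick, a jeweller's gauge 165 mm long, 40 to 85 g, lying flat at the start: octagonal pale wooden handle 85 mm long, 26 mm across flats (flats below and at both sides), then an aluminium taper. This point: the handle's centre, on the axis (13 mm above the bench at the start). x runs along the stick, from thin end to handle end; z is up while it lies flat. It balances within the handle.
- stick_tip (a point): Foremost point of the rounded thin end of the ring stick's aluminium taper, on the axis, 122.5 mm from the handle's centre along the stick's -x. The taper is 80 mm long, 20 mm in diameter at the handle and 12 mm at this end, which is a half ball: stood up and let go, the stick leans against a wall. Same axes as the stick.
- stick_end (a point): Centre of the flat end of the ring stick's handle, 42.5 mm from the handle's centre along the stick's +x. Same axes as the stick.
- rest_stop (a point): Sloping rest, fixed: two open-topped steel vees cradle the stick on a line rising at 45 degrees, above a dark wooden base 165 x 75 x 12 mm. This point: centre of the face of the 32 mm square stop plate at the line's foot, 45 mm above the bench; the thin end's foremost point belongs here. x is level and points uphill, z is up: the cradled stick's axis rises along x + z.
- rest_top (a point): Place of the handle end's centre when the stick is cradled, 165 mm up the line from the stop. Rigid vees, ending just below the stick's axis, carry the taper 14 to 26 mm and the handle 145 to 155 mm up the line (that one 42 mm wide, on a 30 mm post); between them the stick is free all round down to the base. The stick stays as left or slides down to the stop. Axes as the stop's.
- slot (a point): Centre of the floor of the empty compartment of the tool caddy, 5 mm above the bench, 85 mm below the rim; the compartment is 42 mm square inside. It is the middle one of the front row (nearest the robot). x is level and points from the front row to the back row, y along the rows, z up.
- caddy: Tool caddy, fixed: plywood box 99 (x) by 146 (y) by 90 mm high, 5 mm walls and floor, two rows of three compartments. Origin at the centre of its underside, axes as the empty compartment's. Contents beside the empty compartment stay below the rim; in the back row, 47 mm farther along x, tools stand up to 140 mm above the bench, the one straight behind to 100 mm.
- pusher: Bystander: a stone pusher with a dark wooden handle, 170 mm long, like a screwdriver, lying across at the far side of the work area.
- jar: Bystander: a closed glass jar with a metal cap, 60 mm in diameter, 85 mm high, beyond the work area. Origin at the centre of its underside.
- tin: Bystander: a low round brass tin, 56 mm in diameter, 28 mm high, on the near left. Origin at the centre of its underside.
- dish: Bystander: a small open steel dish, 90 mm in diameter, 30 mm high, beyond the work area. Origin at the centre of its underside.
Not all that is in view belongs to the job. Leave any pink or turquoise look-alike of the part that bears rest_stop alone. Of the things shaped like the part that bears stick_grip, the wooden one is meant.

How it is judged:
On the way:
1. the stick lies in the sloping rest, thin end within 15 mm of its place at the stop and handle end within 18 mm of its place, let go of (distance between stick_tip and rest_stop below 0.015 m and distance between stick_end and rest_top below 0.018 m and contact force between stick and the fingers below 0.1 N and linear speed of stick below 0.02 m/s), for 0.2 s.
At the end, for the whole second after the job is handed in: The stick stands at rest in the empty compartment, thin end down: the thin end's foremost point is within 28 mm (level) of the middle of the compartment's floor and no more than 12 mm above it, and the stick leans less than 26 degrees from upright (z of stick_tip in the frame of slot between -0.005 and 0.012 m and horizontal distance between stick_tip and slot below 0.028 m and angle between stick_grip's own x axis and vertical below 0.45 rad and linear speed of stick below 0.05 m/s); the robot touches nothing.
It fails at once if the stick is dropped: it falls free of the fingers at more than 0.8 m/s (contact force between stick and the fingers below 0.05 N and linear speed of stick above 0.8 m/s).
It fails at once if the jar, tin, pusher or dish is moved by more than 30 mm (distance of any of jar, tin, pusher, dish from where it was at the start of the episode above 0.03 m).
It also fails if it takes over 51 s, if anything falls off the work surface, if the arm or the gripper's body presses on something with over 40 N, if the wrist force passes 120 N, or if a joint passes its speed limit or range.

## Working session

There is one attempt and no reset: what is moved stays moved. The work goes in short steps, Python scripts to look and compute and a tool call to move; the robot and the scene stay as the last step left them, time stands still between calls to the robot, and variables do not carry over. Pictures are saved under pics/ and viewed, at most 10 in all, crops included, and the job is handed in when it is done.

Besides the shell and the picture viewer there is one more tool, called after "Call:" as name(argument=value, ...), one argument or row to a line, values as JSON. drive_tool: Moves the arm, as the interface text tells. Its arguments: {"type":"object","properties":{"plan":{"type":"array","items":{"type":"array","items":{"type":"number"}}},"gripper":{"type":"number"},"force":{"type":"number"}},"required":["plan"]}

```bash
mkdir -p pics; ls
cat > h.py <<'E'
import numpy as np, cv2, json
from scipy.spatial.transform import Rotation as R
def att(a):
    a=np.array(a,float)
    return a if a.shape==(3,3) else (R.from_rotvec(a) if a.size==3 else R.from_quat(a)).as_matrix()
def ray(s,u,v):
    d=att(s["attitude"])@np.linalg.inv(np.array(s["intrinsics"]))@np.array([u,v,1.]); return np.array(s["position"],float),d/np.linalg.norm(d)
def plane(s,u,v,z):
    p,d=ray(s,u,v); return p+d*(z-p[2])/d[2]
def proj(s,X):
    c=att(s["attitude"]).T@(np.array(X)-np.array(s["position"])); k=np.array(s["intrinsics"])@c; return k[:2]/k[2]
def tri(rays):
    A=sum(np.eye(3)-np.outer(d,d) for p,d in rays); b=sum((np.eye(3)-np.outer(d,d))@p for p,d in rays); return np.linalg.solve(A,b)
E
python3 - <<'E'
from h import *
from workcell import arm
import pickle
print(arm.get_state(), arm.tip_extent)
S={}
for n in("scene","top","wrist"):
    s=arm.snapshot(n);S[n]=s;print(n,s["position"],s["attitude"],s["intrinsics"]);cv2.imwrite(f"pics/{n}0.png",s["pixels"])
pickle.dump(S,open("s0.pkl","wb"))
E
```

```text
pics
{'clock': 0.0, 'q': array([ 1.12990641e+00,  2.21230217e-01,  1.52764454e+00, -3.25582944e-06,
        1.39467403e+00, -1.26125935e-01]), 'joint_vel': array([ 0.00061889,  0.0011435 , -0.00219896,  0.00059125, -0.00012876,
       -0.00131526]), 'effort': array([ 1.21125677e-04, -4.96905220e+01, -3.89394128e+01, -3.01398777e-04,
        1.13017304e-02, -3.83904279e-06]), 'ee_pos': array([0.19326334, 0.59375342, 0.24417898]), 'eef_rot': array([-4.92305150e-01, -3.10222709e+00,  2.95091093e-03]), 'wrist_force': array([-1.19928402,  0.06612108, -0.3124455 ]), 'moment': array([ 0.00760028,  0.02648696, -0.04871161]), 'finger_force': 0.0, 'grip_width': 0.08544957292259474} 0.014
scene [ 1.08571307 -0.42703543  1.12707705] [-2.30005604 -1.06313432  0.36096065] [[451.86186079   0.         254.90405869]
 [  0.         451.86186079 190.0927487 ]
 [  0.           0.           1.        ]]
top [0.21464048 0.06752066 1.4320775 ] [-2.13094679  2.08321408 -0.21643733] [[477.36819367   0.         258.55358247]
 [  0.         477.36819367 193.69409786]
 [  0.           0.           1.        ]]
wrist [0.12330658 0.61631609 0.37313961] [2.34143359 1.70029476 0.24845557] [[301.25082194   0.         254.93637896]
 [  0.         301.25082194 189.56887647]
 [  0.           0.           1.        ]]
```

View pics/scene0.png

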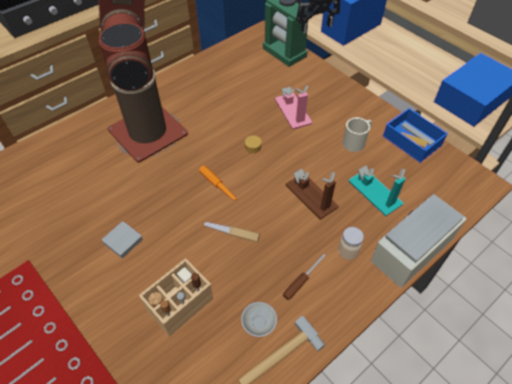

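View pics/top0.png

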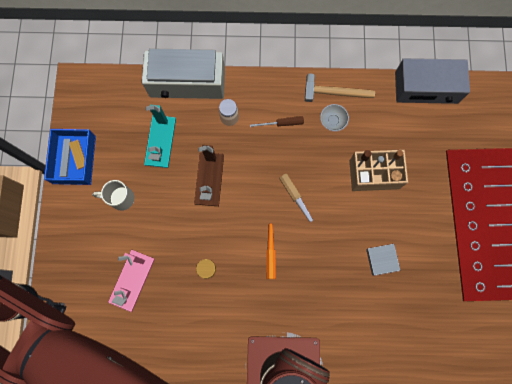

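The scene view shows the robot, the caddy at (176,293), three rests and two stick-like things. In the top view:
- **Sticks:** wooden with a metal taper at (298,198), orange at (271,250). The wooden one is meant.
- **Rests:** dark brown at (209,180), turquoise at (160,140), pink at (132,280). The brown one is meant.
- **Caddy:** at (379,168).

I'll confirm these in one enlarged composite.

Run:
```python
from h import *
import pickle
S=pickle.load(open("s0.pkl","rb"))
def crop(n,x,y,w,h,k=4,grid=10):
    c=cv2.resize(S[n]["pixels"][y:y+h,x:x+w],None,fx=k,fy=k,interpolation=cv2.INTER_CUBIC)
    for g in range(0,w,grid): cv2.line(c,(g*k,0),(g*k,5),(255,255,255),1)
    for g in range(0,h,grid): cv2.line(c,(0,g*k),(5,g*k),(255,255,255),1)
    cv2.putText(c,f"{n} {x},{y}",(8,14),0,.4,(255,255,255),1)
    return c
a=np.vstack([np.hstack([crop("top",190,140,40,70,4),crop("top",270,170,50,70,4),crop("top",345,140,70,70,4)]),
np.hstack([crop("scene",280,160,65,65,4),crop("scene",195,212,70,40,4) if 0 else crop("scene",135,255,80,65,4)[:, :260],np.zeros((260,120,3),np.uint8)])])
cv2.imwrite("pics/comp.png",a);print(a.shape)
t=S["top"]["pixels"];hsv=cv2.cvtColor(t,cv2.COLOR_BGR2HSV)
for (u,v) in[(290,187),(307,212),(250,200),(209,180),(294,195),(285,178)]:print(u,v,hsv[v,u])
```

```text
(540, 640, 3)
290 187 [ 17 106 187]
307 212 [112  38 215]
250 200 [ 12 148 153]
209 180 [  9 146  91]
294 195 [ 16 108 182]
285 178 [ 17 105 179]
```

View pics/comp.png

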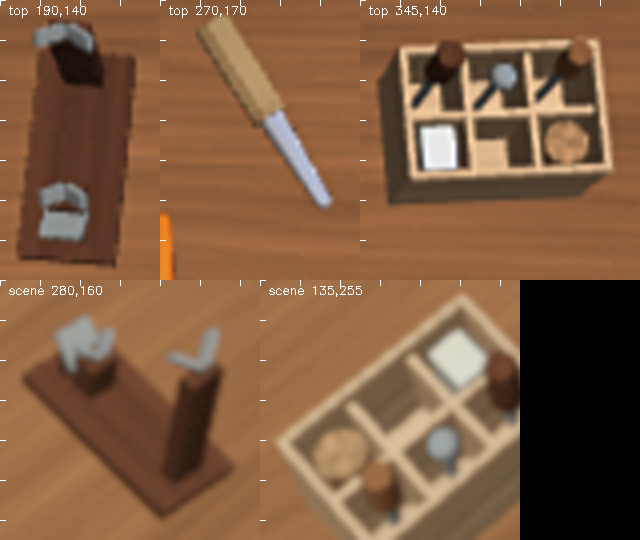

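The composite confirms three things:
- The wooden stick has its handle end up-left at about top (281,177) and its thin end at about (311,220).
- The brown rest has its stop low in the picture at about top (205,195), with the tall post at (207,152).
- The empty front-middle compartment is at about top (381,175).

Run:
```python
from h import *
import pickle
S=pickle.load(open("s0.pkl","rb"))
def stick(n,x,y,w,h):
    s=S[n];hsv=cv2.cvtColor(s["pixels"],cv2.COLOR_BGR2HSV).astype(int);H,s_,V=hsv[...,0],hsv[...,1],hsv[...,2]
    m=(s_<128)&(V>125);mm=np.zeros(m.shape,np.uint8);mm[y:y+h,x:x+w]=m[y:y+h,x:x+w]
    k,l,st,_=cv2.connectedComponentsWithStats(mm);i=1+st[1:,4].argmax()
    v,u=np.nonzero(l==i);P=np.array([plane(s,a,b,.013)[:2] for a,b in zip(u,v)])
    c=P.mean(0);_,_,Vt=np.linalg.svd(P-c);d=Vt[0];t=(P-c)@d
    n2=np.array([-d[1],d[0]])
    print(n,st[i],"ends",c+d*t.min(),c+d*t.max(),"len",np.ptp(t),"w near ends",np.ptp(((P-c)@n2)[t<t.min()+.06]),np.ptp(((P-c)@n2)[t>t.max()-.06]))
stick("top",272,165,50,65);stick("scene",195,212,75,40)
for n,box in(("top",(188,138,40,75)),("scene",(280,160,65,62))):
    s=S[n];x,y,w,h=box;hsv=cv2.cvtColor(s["pixels"],cv2.COLOR_BGR2HSV)
    m=np.zeros(hsv.shape[:2],np.uint8);m[y:y+h,x:x+w]=((hsv[...,2]<115))[y:y+h,x:x+w]
    if n=="top":
        c=max(cv2.findContours(m,0,2)[0],key=cv2.contourArea)
        P=np.array([plane(s,*p,.012)[:2] for p in c[:,0]],np.float32)
        r=cv2.minAreaRect(P);print(n,r,cv2.boxPoints(r).round(4).tolist())
    print(n,"stop?",)
T,Sc=S["top"],S["scene"]
def t(u,v):return 190+u/4,140+v/4
for nm,uv in(("plate centre",(62,223)),):print(nm,plane(T,*t(*uv),.045))
# base corners in top
for uv in((40,55),(134,58),(115,265),(18,258)):print("base",plane(T,*t(*uv),.012))
def sc(u,v):return 280+u/4,160+(v-280)/4
for uv in((22,380),(162,517),(232,466)):print("base sc",plane(Sc,*sc(*uv),.012))
# caddy rim corners
c=lambda u,v:(345+(u-360)/4,140+v/4)
for uv in((400,46),(600,40),(611,172),(409,180)):print("rim",plane(T,*c(*uv),.09))
d=lambda u,v:(135+(u-260)/4,255+(v-280)/4)
for uv in((278,441),(463,294)):print("rim sc",plane(Sc,*d(*uv),.09))
```

```text
top [280 174  34  49 359] ends [0.57959754 0.00850756] [ 0.43755885 -0.08267046] len 0.16878512780011845 w near ends 0.02577234945523938 0.01607344527757545
scene [203 221  57  21 502] ends [ 0.43573729 -0.08090291] [0.57904809 0.01011219] len 0.1697696510077134 w near ends 0.026852074995834148 0.032430439286887026
top ((0.5745181441307068, 0.23286721110343933), (0.07715368270874023, 0.19128826260566711), 86.97510528564453) [[0.47699999809265137, 0.19939999282360077], [0.6679999828338623, 0.18930000066757202], [0.6721000075340271, 0.2662999927997589], [0.48100000619888306, 0.27639999985694885]]
top stop?
scene stop?
plate centre [0.50202034 0.23735951 0.045     ]
base [0.64139005 0.26462015 0.012     ]
base [0.6405645  0.19168167 0.012     ]
base [0.47730594 0.19978611 0.012     ]
base [0.48105322 0.27347452 0.012     ]
base sc [0.48893489 0.19793685 0.012     ]
base sc [0.64954356 0.18997893 0.012     ]
base sc [0.65135294 0.26256774 0.012     ]
rim [ 0.63473198 -0.19989383  0.09      ]
rim [ 0.64251055 -0.34627813  0.09      ]
rim [ 0.54323899 -0.350116    0.09      ]
rim [ 0.5340866 -0.2044398  0.09     ]
rim sc [ 0.54954787 -0.3483887   0.09      ]
rim sc [ 0.5398957  -0.20386887  0.09      ]
```

```bash
cat >> h.py <<'E'
def Rt(psi,phi):
    a,b=np.radians([psi,phi]); z=np.array([np.sin(b)*np.cos(a),np.sin(b)*np.sin(a),-np.cos(b)]); y=np.array([np.sin(a),-np.cos(a),0]); return np.c_[np.cross(y,z),y,z]
def go(st,p,Rw):
    R0=R.from_rotvec(st["eef_rot"]).as_matrix(); s=R0.T@(np.array(p)-st["ee_pos"]); w=np.degrees(R.from_matrix(R0.T@Rw).as_rotvec())
    print("shift",s.round(4),"turn",w.round(2),"rows>=",max(np.linalg.norm(s)/.05,np.linalg.norm(w)/8.59).round(1))
E
python3 - <<'E'
from h import *
from workcell import arm
import pickle
S=pickle.load(open("s0.pkl","rb"));s=S["wrist"];st=arm.get_state();R0=R.from_rotvec(st["eef_rot"]).as_matrix()
print("cam in tool",R0.T@(s["position"]-st["ee_pos"]),"\n",R0.T@att(s["attitude"]))
d=np.array([.1425,.0905]);d/=np.linalg.norm(d);g=np.array([.5417,-.0148]);print(np.degrees(np.arctan2(*d[::-1])))
go(st,[*(g-.05*d),.22],Rt(32.4,0))
E
```

```text
cam in tool [ 0.07355611 -0.00055087 -0.12869451] 
 [[-3.57687804e-05 -9.57489958e-01 -2.88466599e-01]
 [ 9.99999995e-01 -8.39722774e-06 -9.61238459e-05]
 [ 8.96152975e-05 -2.88466602e-01  9.57489954e-01]]
32.41912889807842
shift [-0.4879 -0.5094  0.0251] turn [-6.0000e-02  9.0000e-02  1.2956e+02] rows>= 15.1
```

Call:
drive_tool(
  plan=[
    [-0.033,-0.034,0.002,0,0,8.4],
    [-0.066,-0.068,0.003,0,0,16.8],
    [-0.099,-0.102,0.005,0,0,25.2],
    [-0.132,-0.136,0.007,0,0,33.6],
    [-0.163,-0.17,0.008,0,0,42],
  ],
)

```text
clock: 0.65
ee_pos: [0.2962, 0.3803, 0.2368]
eef_rot: [1.579, 2.716, -0.001]
wrist_force: [1.2, 0.3, -0.0]
grip_width: 0.0854
finger_force: 0.0
```

Run:
```python
from h import *
from workcell import arm
st=arm.get_state();print(st["q"].round(2),st["ee_pos"],st["clock"])
go(st,[.4995,-.0416,.22],Rt(32.4,0))
```

```text
[ 0.75 -0.12  1.9  -0.    1.37  0.23] [0.29617406 0.38028164 0.23681294] 0.65
shift [-0.4672 -0.0319  0.017 ] turn [-0.000e+00  3.000e-02  8.724e+01] rows>= 10.2
```

Call:
drive_tool(
  plan=[
    [-0.046,-0.003,0.002,0,0,8.4],
    [-0.093,-0.006,0.003,0,0,16.8],
    [-0.14,-0.009,0.005,0,0,25.2],
    [-0.187,-0.012,0.007,0,0,33.6],
    [-0.234,-0.016,0.008,0,0,42],
  ],
)

```text
clock: 1.15
ee_pos: [0.3992, 0.1697, 0.2292]
eef_rot: [2.448, 1.969, 0.0]
wrist_force: [1.1, 0.5, -0.1]
grip_width: 0.0852
finger_force: 0.0
```

Call:
drive_tool(
  plan=[
    [-0.036,0.028,0.002,0,0,8.4],
    [-0.073,0.056,0.003,0,0,16.8],
    [-0.11,0.085,0.005,0,0,25.2],
    [-0.147,0.114,0.007,0,0,33.6],
    [-0.184,0.144,0.008,0,0,42],
  ],
)

```text
clock: 1.65
ee_pos: [0.5016, -0.0404, 0.221]
eef_rot: [-2.991, -0.96, 0.0]
wrist_force: [0.7, 1.8, 0.4]
grip_width: 0.0851
finger_force: 0.0
```

Call:
drive_tool(
  plan=[
    [0,0,0,0,0,3.2],
    [0,0,0,0,0,3.2],
    [0,0,0,0,0,3.2],
  ],
)

```text
clock: 1.95
ee_pos: [0.5009, -0.0382, 0.2209]
eef_rot: [-3.013, -0.888, 0.001]
wrist_force: [0.4, 0.4, -0.5]
grip_width: 0.0857
finger_force: 0.0
```

Run:
```python
from h import *
from workcell import arm
import pickle
st=arm.get_state();print(st["q"].round(2),st["ee_pos"],st["clock"])
s=arm.snapshot("wrist");pickle.dump(s,open("w1.pkl","wb"));cv2.imwrite("pics/w1.png",s["pixels"])
```

```text
[-0.23 -0.06  1.87  0.    1.33  0.76] [ 0.50090581 -0.0381961   0.22089482] 1.95
```

View pics/w1.png

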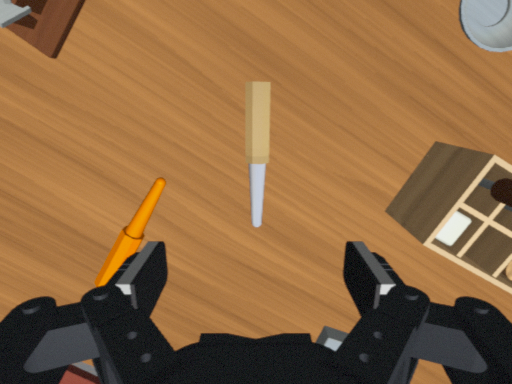

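The wrist view shows the wooden stick, handle end at (258,82) and thin end at (257,227), and the orange look-alike at (130,235). The caddy's empty cell is cut off at the right.

Run:
```python
from h import *
from workcell import arm
import pickle
s=pickle.load(open("w1.pkl","rb"));hsv=cv2.cvtColor(s["pixels"],cv2.COLOR_BGR2HSV).astype(int)
m=np.zeros((384,512),np.uint8);m[70:240,225:290]=((hsv[...,1]<135)&(hsv[...,2]>130))[70:240,225:290]
m=cv2.morphologyEx(m,cv2.MORPH_OPEN,np.ones((3,3)))
k,l,st,_=cv2.connectedComponentsWithStats(m);i=1+st[1:,4].argmax();print(st[i])
v,u=np.nonzero(l==i);P=np.array([plane(s,a,b,.013)[:2] for a,b in zip(u,v)])
c=P.mean(0);d=np.linalg.svd(P-c)[2][0];d*=np.sign(d[0]);t=(P-c)@d
e0,e1=c+d*t.min(),c+d*t.max();print("tip",e0,"end",e1,np.ptp(t),np.degrees(np.arctan2(d[1],d[0])))
mid=(e0+e1)/2;g=mid+.038*d
print("grasp",g);psi=np.degrees(np.arctan2(d[1],d[0]))
go(arm.get_state(),[*g,.017],Rt(psi,0))
```

```text
[ 245   81   26  147 2972]
tip [ 0.43815327 -0.0807656 ] end [0.5790393 0.0086012] 0.16683914427564395 32.3877651714858
grasp [ 0.54068509 -0.01572763]
shift [0.0454 0.0031 0.2041] turn [-0.03  0.01  0.51] rows>= 4.2
```

Call:
drive_tool(
  plan=[
    [0.015,0.001,0.045,0,0,0.5],
    [0.03,0.002,0.09,0,0,0.5],
    [0.0455,0.003,0.135,0,0,0.5],
    [0.0455,0.003,0.175,0,0,0.5],
    [0.0455,0.003,0.195,0,0,0.5],
  ],
)

```text
clock: 2.5
ee_pos: [0.5384, -0.0143, 0.0225]
eef_rot: [-3.014, -0.878, 0.008]
wrist_force: [-0.5, 0.1, 0.1]
grip_width: 0.0853
finger_force: 0.0
```

Call:
drive_tool(
  plan=[
    [0,0,0.009,0,0,0],
    [0,0,0.009,0,0,0],
    [0,0,0.009,0,0,0],
  ],
)

```text
clock: 2.8
ee_pos: [0.5423, -0.0162, 0.0188]
eef_rot: [3.016, 0.874, 0.003]
wrist_force: [-0.1, 0.5, -0.6]
grip_width: 0.0854
finger_force: 0.0
```

Call:
drive_tool(
  plan=[
    [0,0,0,0,0,0],
    [0,0,0,0,0,0],
    [0,0,0,0,0,0],
    [0,0,0,0,0,0],
    [0,0,0,0,0,0],
  ],
  gripper=255,
  force=40,
)

```text
clock: 3.3
ee_pos: [0.5417, -0.0166, 0.018]
eef_rot: [3.017, 0.873, 0.001]
wrist_force: [-1.5, 0.1, 4.8]
grip_width: 0.0251
finger_force: 39.8
```

Call:
drive_tool(
  plan=[
    [0,0,0,0,0,0],
    [0,0,0,0,0,0],
    [0,0,0,0,0,0],
  ],
)

```text
clock: 3.6
ee_pos: [0.5417, -0.0166, 0.018]
eef_rot: [3.018, 0.873, 0.001]
wrist_force: [-1.8, -0.4, 5.6]
grip_width: 0.0252
finger_force: 39.9
```

Call:
drive_tool(
  plan=[
    [0,0,-0.02,0,0,0],
    [0,0,-0.06,0,0,0],
    [0,0,-0.1,0,0,0],
    [0,0,-0.15,0,0,0],
    [0,0,-0.2,0,0,0],
  ],
)

```text
clock: 4.1
ee_pos: [0.5403, -0.0163, 0.2183]
eef_rot: [-3.017, -0.873, 0.002]
wrist_force: [0.7, 0.9, -1.5]
grip_width: 0.025
finger_force: 39.5
```

Run:
```python
from h import *
from workcell import arm
go(arm.get_state(),[.475,.237,.30],Rt(-3,0))
```

```text
shift [ 0.0798 -0.2492 -0.0815] turn [-0.04  0.09 35.26] rows>= 5.5
```

Call:
drive_tool(
  plan=[
    [0.013,-0.041,-0.014,0,0,5.9],
    [0.026,-0.083,-0.028,0,0,11.8],
    [0.04,-0.125,-0.041,0,0,17.6],
    [0.053,-0.166,-0.054,0,0,23.5],
    [0.066,-0.208,-0.068,0,0,29.4],
  ],
)

```text
clock: 4.6
ee_pos: [0.485, 0.196, 0.2853]
eef_rot: [3.141, 0.071, -0.001]
wrist_force: [1.0, 0.3, -0.0]
grip_width: 0.0247
finger_force: 39.5
```

Call:
drive_tool(
  plan=[
    [-0.009,-0.043,-0.0135,0,0,5.9],
    [-0.009,-0.043,-0.0135,0,0,5.9],
    [-0.009,-0.043,-0.0135,0,0,5.9],
    [-0.009,-0.043,-0.0135,0,0,5.9],
  ],
)

```text
clock: 5.0
ee_pos: [0.4747, 0.2363, 0.2978]
eef_rot: [3.139, -0.082, -0.002]
wrist_force: [1.1, -0.9, -0.4]
grip_width: 0.0248
finger_force: 39.6
```

Run:
```python
from h import *
from workcell import arm
import pickle
st=arm.get_state();print(st["q"].round(2),st["ee_pos"],st["clock"])
s=arm.snapshot("wrist");pickle.dump(s,open("w2.pkl","wb"));cv2.imwrite("pics/w2.png",cv2.resize(s["pixels"],(800,600),interpolation=cv2.INTER_CUBIC))
```

```text
[ 0.31 -0.04  1.7  -0.    1.48  1.94] [0.47474484 0.23628448 0.297842  ] 5.0
```

View pics/w2.png

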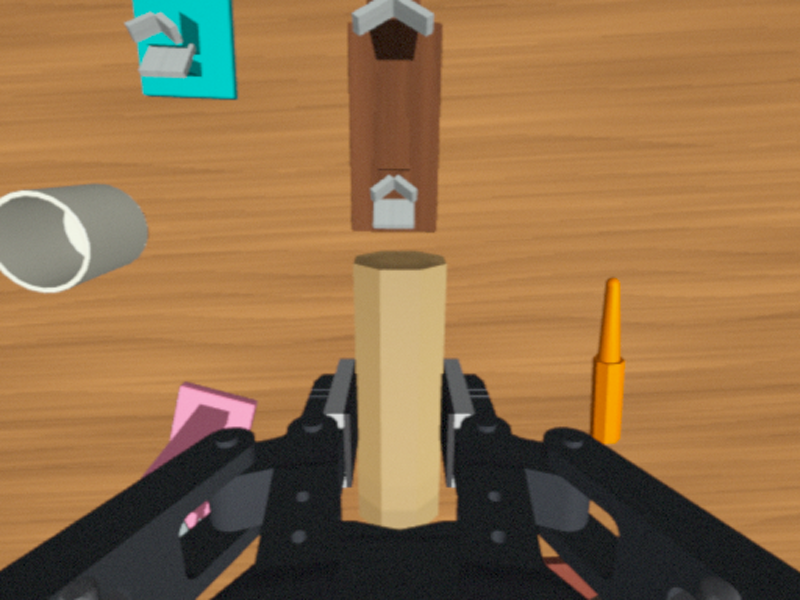

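The wrist view (scaled 1.5625) shows the brown rest ahead. Its stop plate spans about (373..414, 199..229), the lower vee's apex is at (393,178), and the upper vee's tips are at (354,25) and (433,28). The held handle is at (400,390). I'll measure these with a grey mask.

Run:
```python
from h import *
from workcell import arm
import pickle
s=pickle.load(open("w2.pkl","rb"));hsv=cv2.cvtColor(s["pixels"],cv2.COLOR_BGR2HSV).astype(int)
m=((hsv[...,1]<60)&(hsv[...,2]>90)).astype(np.uint8)
def rows(y0,y1):
    for v in range(y0,y1):
        u=np.nonzero(m[v,215:290])[0]+215
        if len(u): print(v,u.min(),u.max(),len(u),end=" | ")
    print()
rows(0,26);rows(110,152)
X=1/1.5625
for z in(.0563,):
    for v in(145,146.5):print("plate top edge",plane(s,252,v,z))
for uv in((353,25),(434,27)):print("vee tip",plane(s,uv[0]*X,uv[1]*X,.145))
for uv in((348,231),(437,232),(349,24),(441,24)):print("base",plane(s,uv[0]*X,uv[1]*X,.012))
# held stick: handle end face & axis
for uv in((355,262),(445,262),(357,497),(438,497)):print("h",plane(s,uv[0]*X,uv[1]*X,.293))
```

```text
0 238 263 26 | 1 236 265 30 | 2 235 266 32 | 3 234 268 35 | 4 232 270 39 | 5 230 272 43 | 6 228 273 46 | 7 227 275 49 | 8 225 276 52 | 9 225 277 53 | 10 226 277 52 | 11 226 277 50 | 12 226 276 45 | 13 226 276 41 | 14 226 277 40 | 15 226 277 36 | 16 226 276 32 | 17 226 276 28 | 18 226 277 26 | 19 226 276 22 | 20 227 276 18 | 21 228 275 11 | 22 230 273 4 | 
112 247 256 7 | 113 246 257 12 | 114 245 258 14 | 115 243 259 17 | 116 242 260 19 | 117 241 262 22 | 118 239 263 25 | 119 238 264 27 | 120 237 266 30 | 121 237 266 29 | 122 237 266 26 | 123 237 266 24 | 124 237 266 21 | 125 237 266 18 | 126 238 266 15 | 127 238 266 29 | 128 239 265 27 | 129 239 264 26 | 130 239 264 26 | 131 239 264 26 | 132 239 264 26 | 133 239 264 26 | 134 239 264 26 | 135 239 264 26 | 136 239 264 26 | 137 239 264 26 | 138 239 264 26 | 139 239 264 26 | 140 239 264 26 | 141 239 264 26 | 142 239 264 26 | 143 239 264 26 | 144 239 264 26 | 145 239 264 26 | 
plate top edge [0.4936068  0.23823178 0.0563    ]
plate top edge [0.49176375 0.23833402 0.0563    ]
vee tip [0.6148501  0.25249159 0.145     ]
vee tip [0.61164547 0.20946492 0.145     ]
base [0.48533496 0.2795148  0.012     ]
base [0.48030408 0.20106057 0.012     ]
base [0.64735473 0.26517264 0.012     ]
base [0.64358344 0.19320915 0.012     ]
h [0.51861761 0.24613478 0.293     ]
h [0.51723899 0.22006757 0.293     ]
h [0.43710964 0.25192061 0.293     ]
h [0.43563683 0.22440591 0.293     ]
```

```bash
cat >> h.py <<'E'
stop=np.array([.505,.2375,.045]); Rr=Rt(-3.4,45)
E
python3 - <<'E'
from h import *
from workcell import arm
xt,_,zt=Rr.T
T=stop+(.1209+.003)*xt-.005*zt
print("place TCP",T,"hover",T-.07*zt)
go(arm.get_state(),T-.07*zt,Rr)
E
```

```text
place TCP [0.58892701 0.23251382 0.13614606] hover [0.53951666 0.23544933 0.18564354]
shift [ 0.0647 -0.0031  0.112 ] turn [-0.07 45.08  0.33] rows>= 5.2
```

Call:
drive_tool(
  plan=[
    [0.01,0,0.01,0,8,0],
    [0.02,-0.001,0.02,0,16,0],
    [0.03,-0.002,0.035,0,24,0],
    [0.04,-0.003,0.05,0,32,0],
    [0.05,-0.003,0.07,0,40,0.3],
  ],
)

```text
clock: 5.55
ee_pos: [0.526, 0.2366, 0.2298]
eef_rot: [2.932, -0.087, 1.079]
wrist_force: [2.0, -2.9, -0.9]
grip_width: 0.0248
finger_force: 39.6
```

Run:
```python
from h import *
from workcell import arm
xt,_,zt=Rr.T
T=stop+(.1209+.003)*xt-.005*zt
st=arm.get_state();print(st["q"].round(2));go(st,T-.05*zt,Rr)
```

```text
[ 0.46 -0.25  2.17 -0.55  0.66  2.44]
shift [-0.0167  0.0006  0.0623] turn [-0.2   4.6  -0.09] rows>= 1.3
```

Call:
drive_tool(
  plan=[
    [-0.008,0,0.02,0,2.3,0],
    [-0.017,0.0005,0.04,-0.2,4.6,0],
    [-0.017,0.0005,0.062,-0.2,4.6,0],
    [-0.017,0.0005,0.062,-0.2,4.6,0],
    [-0.017,0.0005,0.062,-0.2,4.6,0],
  ],
)

```text
clock: 6.05
ee_pos: [0.5531, 0.2305, 0.1741]
eef_rot: [2.892, -0.082, 1.169]
wrist_force: [0.1, 0.2, -0.5]
grip_width: 0.0248
finger_force: 39.6
```

Run:
```python
from h import *
from workcell import arm
import pickle
xt,_,zt=Rr.T
T=stop+(.1209+.003)*xt-.005*zt
st=arm.get_state();print(st["q"].round(2));go(st,T,Rr)
s=arm.snapshot("scene");pickle.dump(s,open("sc2.pkl","wb"))
w=arm.snapshot("wrist")
c=cv2.resize(s["pixels"][130:230,265:365],(500,500),interpolation=cv2.INTER_CUBIC)
cv2.imwrite("pics/sc2.png",np.hstack([c,cv2.resize(w["pixels"][:, 140:370],(299,500))]))
```

```text
[ 0.44 -0.12  2.2  -0.8   0.48  2.68]
shift [-0.0007 -0.004   0.0521] turn [-0.13  0.97  0.08] rows>= 1.0
```

View pics/sc2.png

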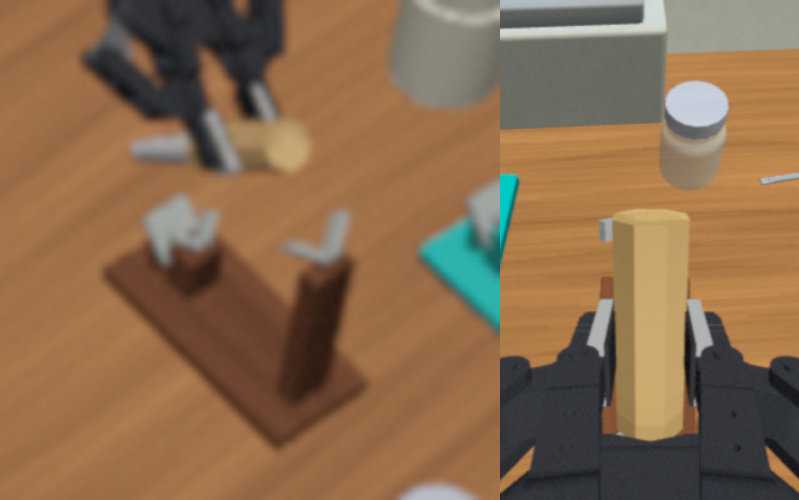

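The left crop shows the stick held above the rest, aligned with both vees. However, joint 6 has reached its 2.68 limit at this pitch. I'll lay the stick back on the bench and regrip it with the tool leaned about 22°, so the rest pose needs less tool pitch.

Run:
```python
from h import *
from workcell import arm
st=arm.get_state();go(st,[.52,.16,.25],Rt(8,0))
st2=dict(st,ee_pos=np.array([.52,.16,.25]),eef_rot=R.from_matrix(Rt(8,0)).as_rotvec());go(st2,[.5417,-.0166,.10],Rt(32.4,0))
```

```text
shift [ 0.0309  0.0731 -0.074 ] turn [  4.21 -44.03 -10.66] rows>= 5.3
shift [-0.0031  0.1779  0.15  ] turn [  0.    0.  -24.4] rows>= 4.7
```

Call:
drive_tool(
  plan=[
    [0.002,0.005,-0.02,0.4,-4,-1],
    [0.008,0.02,-0.04,1.2,-12,-3],
    [0.015,0.04,-0.055,2,-20,-5],
    [0.022,0.057,-0.065,2.7,-28,-7],
    [0.031,0.073,-0.074,3.5,-36,-8.7],
  ],
)

```text
clock: 6.65
ee_pos: [0.5194, 0.161, 0.2538]
eef_rot: [3.114, 0.14, 0.356]
wrist_force: [0.4, -0.3, -0.4]
grip_width: 0.0253
finger_force: 39.6
```

Run:
```python
from h import *
from workcell import arm
st=arm.get_state();print(st["q"].round(2));go(st,[.5417,-.0166,.10],Rt(32.4,0))
```

```text
[ 0.18 -0.15  1.9  -0.04  1.16  1.67]
shift [-0.0288  0.1767  0.1537] turn [  3.89 -12.57 -27.14] rows>= 4.7
```

Call:
drive_tool(
  plan=[
    [-0.006,0.035,0.02,0.8,-2.5,-5.4],
    [-0.012,0.07,0.045,1.6,-5,-10.8],
    [-0.018,0.105,0.075,2.3,-7.5,-16.3],
    [-0.024,0.14,0.11,3.1,-10,-21.7],
    [-0.029,0.1767,0.1537,3.9,-12.6,-27.1],
  ],
)

```text
clock: 7.15
ee_pos: [0.5413, -0.0148, 0.1027]
eef_rot: [3.013, 0.873, 0.001]
wrist_force: [0.0, -0.1, 0.2]
grip_width: 0.0251
finger_force: 39.6
```

Call:
drive_tool(
  plan=[
    [0,0,0,0,0,0],
    [0,0,0,0,0,0],
  ],
)

```text
clock: 7.35
ee_pos: [0.5396, -0.0133, 0.1008]
eef_rot: [3.018, 0.865, -0.005]
wrist_force: [0.6, 0.1, 0.2]
grip_width: 0.0251
finger_force: 39.7
```

Run:
```python
from h import *
from workcell import arm
st=arm.get_state();print(st["q"].round(2));go(st,[.5417,-.0166,.018],Rt(32.4,0))
```

```text
[-0.17  0.17  1.87 -0.    1.1   0.85]
shift [0.0004 0.0039 0.0828] turn [ 0.04  0.21 -0.42] rows>= 1.7
```

Call:
drive_tool(
  plan=[
    [0,0.002,0.035,0,0.2,-0.4],
    [0,0.0035,0.06,0,0.2,-0.4],
    [0,0.0035,0.075,0,0.2,-0.4],
    [0,0.0035,0.082,0,0.2,-0.4],
    [0,0.0035,0.0825,0,0.2,-0.4],
  ],
)

```text
clock: 7.85
ee_pos: [0.5422, -0.0156, 0.0199]
eef_rot: [3.013, 0.88, 0.004]
wrist_force: [-0.9, -0.8, -0.5]
grip_width: 0.0249
finger_force: 39.7
```

Call:
drive_tool(
  plan=[
    [0,0,0,0,0,0],
    [0,0,0,0,0,0],
  ],
)

```text
clock: 8.05
ee_pos: [0.543, -0.0162, 0.0206]
eef_rot: [3.013, 0.879, 0.006]
wrist_force: [-0.2, 0.3, -0.5]
grip_width: 0.025
finger_force: 39.7
```

Call:
drive_tool(
  plan=[
    [0,0,0,0,0,0],
    [0,0,0,0,0,0],
    [0,0,0,0,0,0],
    [0,0,-0.01,0,0,0],
    [0,0,-0.015,0,0,0],
  ],
  gripper=110,
)

```text
clock: 8.55
ee_pos: [0.5422, -0.0163, 0.0351]
eef_rot: [3.014, 0.879, 0.004]
wrist_force: [0.6, 1.0, 0.1]
grip_width: 0.0485
finger_force: 0.0
```

Run:
```python
from h import *
from workcell import arm
st=arm.get_state();print(st["q"].round(2));go(st,[.5417,-.0166,.021],Rt(32.4,-23))
```

```text
[-0.17  0.28  1.89 -0.    0.97  0.83]
shift [-0.0006 -0.0001  0.0141] turn [  0.2  -23.09   0.07] rows>= 2.7
```

Call:
drive_tool(
  plan=[
    [0,0,0,0,-8,0],
    [0,0,0,0.1,-16,0],
    [0,0,0,0.2,-23,0],
    [0,0,0.01,0.2,-23,0],
    [0,0,0.0141,0.2,-23,0],
  ],
)

```text
clock: 9.05
ee_pos: [0.5413, -0.0157, 0.0183]
eef_rot: [2.857, 0.834, -0.58]
wrist_force: [-0.5, 0.7, -0.1]
grip_width: 0.0487
finger_force: 0.0
```

Call:
drive_tool(
  plan=[
    [0,0,0,0,0,0],
    [0,0,0,0,0,0],
  ],
)

```text
clock: 9.25
ee_pos: [0.5411, -0.0168, 0.0202]
eef_rot: [2.858, 0.831, -0.579]
wrist_force: [0.5, 0.4, -0.5]
grip_width: 0.0484
finger_force: 0.0
```

Call:
drive_tool(
  plan=[
    [0,0,0,0,0,0],
    [0,0,0,0,0,0],
    [0,0,0,0,0,0],
    [0,0,0,0,0,0],
    [0,0,0,0,0,0],
  ],
  gripper=255,
  force=45,
)

```text
clock: 9.75
ee_pos: [0.5423, -0.0166, 0.021]
eef_rot: [2.856, 0.832, -0.579]
wrist_force: [-0.5, -0.8, 7.3]
grip_width: 0.0249
finger_force: 44.9
```

Run:
```python
from h import *
from workcell import arm
st=arm.get_state();print(st["q"].round(2),st["ee_pos"],st["eef_rot"])
s=arm.snapshot("top");hsv=cv2.cvtColor(s["pixels"],cv2.COLOR_BGR2HSV).astype(int)
go(st,[.5417,-.0166,.2],Rt(32.4,-23))
w=arm.snapshot("wrist");cv2.imwrite("pics/w3.png",np.hstack([w["pixels"],cv2.resize(s["pixels"][150:250,250:325],(288,384),interpolation=cv2.INTER_CUBIC)]))
```

```text
[-0.04  0.55  1.6  -0.23  1.33  1.06] [ 0.54234735 -0.01656322  0.02096961] [ 2.85579743  0.83159138 -0.57868689]
shift [-0.0702 -0.0003 -0.1647] turn [ 0.04 -0.09  0.06] rows>= 3.6
```

View pics/w3.png

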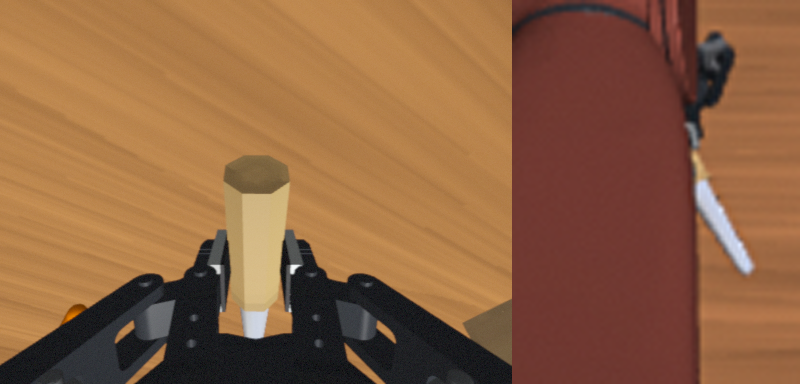

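The wrist view shows the handle gripped square between the pads at (257,260), and the top crop shows the taper lying undisturbed. Next I'll lift it and carry it to the rest.

Call:
drive_tool(
  plan=[
    [-0.007,0,-0.0165,0,0,0],
    [-0.021,0,-0.049,0,0,0],
    [-0.035,0,-0.082,0,0,0],
    [-0.053,0,-0.123,0,0,0],
    [-0.07,0,-0.165,0,0,0],
  ],
)

```text
clock: 10.35
ee_pos: [0.541, -0.0163, 0.2012]
eef_rot: [2.857, 0.832, -0.581]
wrist_force: [1.1, 0.1, -0.7]
grip_width: 0.0251
finger_force: 44.2
```

```bash
cat >> h.py <<'E'
Rg=Rt(-3.4,22); Tp=stop+.1232*Rr[:,0]-.008*Rr[:,2]; zr=Rr[:,2]
E
python3 - <<'E'
from h import *
from workcell import arm
st=arm.get_state();print(st["q"].round(2),Tp);go(st,Tp-.09*zr,Rg);go(st,[.53,.12,.24],Rt(14,0))
E
```

```text
[-0.04  0.33  1.53 -0.22  1.62  0.99] [0.58631532 0.23266898 0.13777241]
shift [ 0.1109 -0.223  -0.0468] turn [ 0.21 43.5  36.79] rows>= 6.6
shift [ 0.0438 -0.1209 -0.0605] turn [ 3.61 22.79 18.24] rows>= 3.4
```

Call:
drive_tool(
  plan=[
    [0.01,-0.03,-0.015,0,6,5],
    [0.022,-0.06,-0.03,0,12,10],
    [0.033,-0.09,-0.045,0,18,15],
    [0.05,-0.125,-0.055,0,24,20],
    [0.065,-0.155,-0.055,0.1,30,25],
  ],
)

```text
clock: 10.85
ee_pos: [0.5281, 0.1597, 0.2279]
eef_rot: [3.084, 0.214, 0.24]
wrist_force: [-0.6, 0.9, -0.9]
grip_width: 0.0251
finger_force: 44.2
```

Run:
```python
from h import *
from workcell import arm
st=arm.get_state();print(st["q"].round(2),Tp);go(st,Tp-.08*zr,Rg)
```

```text
[ 0.18 -0.05  1.85 -0.06  1.19  1.64] [0.58631532 0.23266898 0.13777241]
shift [ 0.0074 -0.077   0.0312] turn [-0.12 12.95 11.52] rows>= 2.0
```

Call:
drive_tool(
  plan=[
    [0.002,-0.035,0.005,0,6,5],
    [0.007,-0.077,0.015,-0.1,12.9,11.5],
    [0.0074,-0.077,0.031,-0.1,12.9,11.5],
    [0.0074,-0.077,0.031,-0.1,12.9,11.5],
    [0.0074,-0.077,0.031,-0.1,12.9,11.5],
  ],
)

```text
clock: 11.35
ee_pos: [0.5279, 0.234, 0.1912]
eef_rot: [3.072, -0.082, 0.579]
wrist_force: [0.9, -0.4, -0.9]
grip_width: 0.025
finger_force: 44.3
```

Run:
```python
from h import *
from workcell import arm
st=arm.get_state();print(st["q"].round(2));go(st,Tp-.03*zr,Rg)
w=arm.snapshot("wrist");s=arm.snapshot("scene")
cv2.imwrite("pics/w4.png",np.hstack([w["pixels"],cv2.resize(s["pixels"][130:230,275:350],(288,384),interpolation=cv2.INTER_CUBIC)]))
```

```text
[ 0.37 -0.07  1.98 -0.2   0.9   2.09]
shift [ 0.0229 -0.0021  0.0436] turn [0.15 0.63 0.39] rows>= 1.0
```

View pics/w4.png

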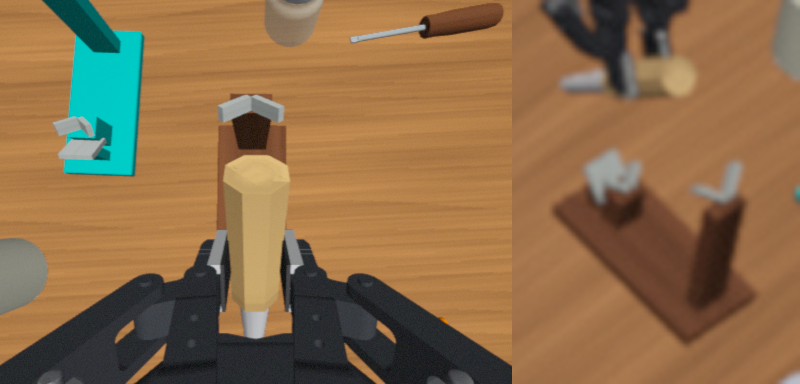

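The wrist view shows the upper vee ahead, tips at (219,118) and (283,118), centred at 251. The held handle's end face is at (257,172), so it is nearly aligned. I'll check against the measured vee and then descend.

Call:
drive_tool(
  plan=[
    [0.01,-0.002,0.02,0.1,0.5,0.4],
    [0.023,-0.003,0.044,0.1,0.6,0.4],
    [0.023,-0.003,0.044,0.1,0.6,0.4],
    [0.023,-0.003,0.044,0.1,0.6,0.4],
  ],
)

```text
clock: 11.85
ee_pos: [0.5666, 0.2339, 0.1586]
eef_rot: [3.07, -0.097, 0.597]
wrist_force: [0.0, -0.5, 0.2]
grip_width: 0.0246
finger_force: 44.3
```

```bash
python3 - <<'E'
from h import *
from workcell import arm
import pickle
st=arm.get_state();print(st["q"].round(2));go(st,Tp,Rg)
s=arm.snapshot("wrist");pickle.dump(s,open("w5.pkl","wb"))
hsv=cv2.cvtColor(s["pixels"],cv2.COLOR_BGR2HSV).astype(int)
m=((hsv[...,1]<60)&(hsv[...,2]>90)).astype(np.uint8);m[215:]=0;m[:,:170]=0;m[:,340:]=0
k,l,S,c=cv2.connectedComponentsWithStats(m);print([(S[i],c[i].round()) for i in range(1,k) if S[i,4]>60])
u0=stop+.145*Rr[:,0]
for d in(-.0205,.0205):print("expected tip px",proj(s,u0+.002*zr+d*Rr[:,1]), proj(s,u0+.01*Rr[:,0]+.002*zr+d*Rr[:,1]))
print("expected end ctr",proj(s,st["ee_pos"]+Rt(-3.4,45)[:,0]*.0448+.008*zr))
E
python3 - <<'E'
import cv2,pickle
s=pickle.load(open("w5.pkl","rb"));cv2.imwrite("pics/w5.png",cv2.resize(s["pixels"][60:260,160:360],(600,600),interpolation=cv2.INTER_CUBIC))
E
```

```text
[ 0.34  0.05  1.93 -0.2   0.81  2.09]
shift [ 0.0105 -0.      0.0267] turn [ 0.09 -0.01 -0.2 ] rows>= 0.6
[(array([ 275,    0,   60,   37, 1216], dtype=int32), array([310.,  15.])), (array([ 212,  139,   82,   37, 1223], dtype=int32), array([250., 154.]))]
expected tip px [215.50035729 174.87609693] [213.81724292 159.26260977]
expected tip px [292.29185966 174.58552844] [293.78517861 158.9617901 ]
expected end ctr [253.55461969 173.33318846]
```

View pics/w5.png

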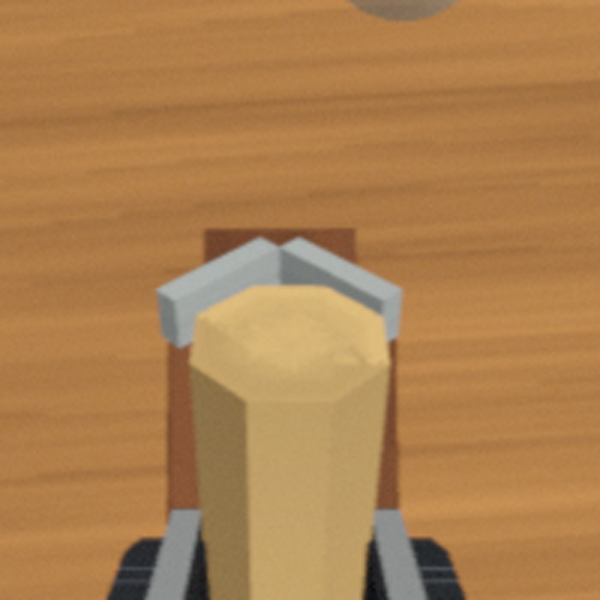

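The vee appears at columns 212–294, rows 157–175, as predicted within about 1 px. The handle end at column 257 sits about 2 mm to the right, so I'll shift 2 mm left while lowering.

Call:
drive_tool(
  plan=[
    [0.003,-0.002,0.007,0,0,0],
    [0.006,-0.002,0.014,0,0,0],
    [0.008,-0.002,0.02,0,0,0],
    [0.0085,-0.002,0.022,0,0,0],
    [0.0085,-0.002,0.022,0,0,0],
  ],
)

```text
clock: 12.4
ee_pos: [0.5819, 0.2358, 0.1404]
eef_rot: [3.071, -0.094, 0.597]
wrist_force: [-0.4, 0.1, -0.0]
grip_width: 0.0247
finger_force: 44.3
```

Call:
drive_tool(
  plan=[
    [0.001,0,0.0025,0,0,0],
    [0.0015,0,0.004,0,0,0],
    [0.0015,0,0.004,0,0,0],
  ],
)

```text
clock: 12.7
ee_pos: [0.5851, 0.2356, 0.1381]
eef_rot: [3.071, -0.094, 0.598]
wrist_force: [0.1, -2.0, 0.3]
grip_width: 0.0245
finger_force: 44.4
```

Run:
```python
from h import *
from workcell import arm
st=arm.get_state();go(st,Tp,Rg);print(st["wrist_force"],st["moment"],st["q"][5])
```

```text
shift [0.0012 0.0029 0.0008] turn [ 0.05 -0.05 -0.09] rows>= 0.1
[ 0.06701894 -2.03183005  0.26551406] [-0.2266771   0.32199422 -0.05068186] 2.0859945469738657
```

Call:
drive_tool(
  plan=[
    [0.0005,0.0007,0.001,0,0,0],
    [0.0008,0.0008,0.002,0,0,0],
    [0.0008,0.0008,0.002,0,0,0],
  ],
)

```text
clock: 13.0
ee_pos: [0.5859, 0.2343, 0.137]
eef_rot: [3.07, -0.094, 0.596]
wrist_force: [-8.1, -4.1, 8.3]
grip_width: 0.0248
finger_force: 45.7
```

Call:
drive_tool(
  plan=[
    [0.0003,0,0.0008,0,0,0],
    [0.0006,0,0.0014,0,0,0],
    [0.0006,0,0.0014,0,0,0],
  ],
)

```text
clock: 13.3
ee_pos: [0.5862, 0.2341, 0.1367]
eef_rot: [3.069, -0.094, 0.594]
wrist_force: [-20.7, -7.1, 19.2]
grip_width: 0.0244
finger_force: 47.4
```

Run:
```python
from h import *
from workcell import arm
st=arm.get_state();go(st,Tp,Rg);print(st["wrist_force"],Rr.T@st["wrist_force"],st["moment"])
```

```text
shift [ 0.0006  0.0014 -0.0009] turn [ 0.16  0.1  -0.08] rows>= 0.0
[-20.66955204  -7.1466987   19.24978772] [ -0.67849552   8.35995545 -27.90180639] [-1.11229598  2.03241006 -0.36373669]
```

Call:
drive_tool(
  plan=[
    [-0.0005,0.001,-0.0013,0,0,0],
    [-0.0005,0.001,-0.0013,0,0,0],
    [-0.0005,0.001,-0.0013,0,0,0],
  ],
)

```text
clock: 13.6
ee_pos: [0.5862, 0.234, 0.1369]
eef_rot: [3.071, -0.094, 0.598]
wrist_force: [-8.7, -1.2, 7.3]
grip_width: 0.0247
finger_force: 45.6
```

Call:
drive_tool(
  plan=[
    [0,0,0,0,0,0],
    [0,0,0,0,0,0],
    [0,0,0,0,0,0],
    [0,0,0,0,0,0],
    [0,0,0,0,0,0],
  ],
  gripper=90,
)

```text
clock: 14.1
ee_pos: [0.5866, 0.2339, 0.1362]
eef_rot: [3.071, -0.094, 0.598]
wrist_force: [-0.3, -0.1, -0.3]
grip_width: 0.055
finger_force: 0.0
```

Call:
drive_tool(
  plan=[
    [0,0,-0.02,0,0,0],
    [0,0,-0.05,0,0,0],
    [0,0,-0.08,0,0,0],
    [0,0,-0.1,0,0,0],
    [0,0,-0.1,0,0,0],
  ],
)

```text
clock: 14.6
ee_pos: [0.5504, 0.2371, 0.2332]
eef_rot: [3.072, -0.094, 0.608]
wrist_force: [1.3, 0.8, -0.0]
grip_width: 0.0553
finger_force: 0.0
```

Run:
```python
from h import *
from workcell import arm
import pickle
st=arm.get_state();print(st["q"].round(2),st["ee_pos"])
w=arm.snapshot("wrist");s=arm.snapshot("scene");pickle.dump((w,s),open("p6.pkl","wb"))
top=stop+.165*Rr[:,0]
for n,c in(("w",w),("s",s)):print(n,"stop",proj(c,stop),"top",proj(c,top))
cv2.imwrite("pics/w6.png",np.hstack([w["pixels"],cv2.resize(s["pixels"][130:230,275:350],(288,384),interpolation=cv2.INTER_CUBIC)]))
```

```text
[ 0.36 -0.07  1.9  -0.19  0.96  2.07] [0.55040992 0.23709431 0.23315529]
w stop [257.21621738 278.64760913] top [257.61048173 147.79912968]
s stop [299.05788974 174.97343705] top [329.7492452  174.66411911]
```

View pics/w6.png

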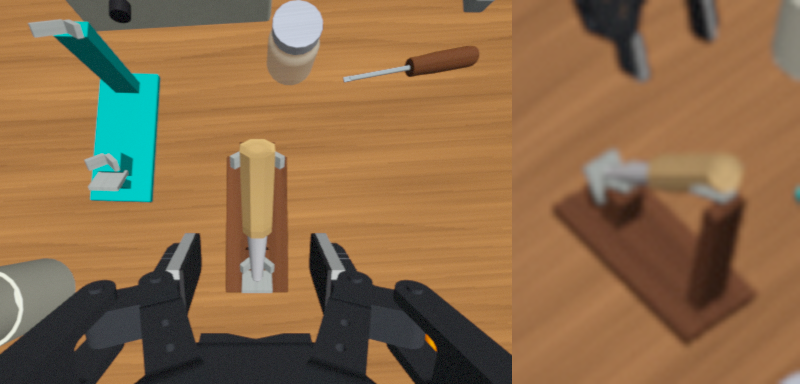

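The stick lies cradled: handle end at (257,147) against a predicted (257.6,147.8), thin end at the stop plate around (258,278). The scene crop agrees. Next I'll regrasp with the tool vertical.

```bash
cat >> h.py <<'E'
A=stop+.118*Rr[:,0]+np.array([0,.0015,0]); Rv=Rt(-3.4,0)
E
python3 - <<'E'
from h import *
from workcell import arm
import pickle
st=arm.get_state();go(st,A+[0,0,.075],Rv)
w=pickle.load(open("w1.pkl","rb"));S=pickle.load(open("s0.pkl","rb"))
for uv in((427,244),(493,157)):print("w1 rim",plane(w,*uv,.09))
for n,b in(("top",(340,140,75,60)),("scene",(135,255,85,80))):
    s=S[n];x,y,W,H=b;hsv=cv2.cvtColor(s["pixels"],cv2.COLOR_BGR2HSV).astype(int)
    m=np.zeros(hsv.shape[:2],np.uint8);m[y:y+H,x:x+W]=((hsv[...,1]<115)&(hsv[...,2]>150))[y:y+H,x:x+W]
    k,l,q,_=cv2.connectedComponentsWithStats(m);i=1+q[1:,4].argmax();print(n,q[i])
    v,u=np.nonzero(l==i);P=np.array([plane(s,a,c,.09)[:2] for a,c in zip(u,v)],np.float32);r=cv2.minAreaRect(P);print(r,cv2.boxPoints(r).round(4).tolist())
E
```

```text
shift [ 0.0266 -0.0002  0.0385] turn [-1.000e-02 -2.209e+01 -1.000e-01] rows>= 2.6
w1 rim [ 0.54002597 -0.20802588  0.09      ]
w1 rim [ 0.6340904  -0.19931463  0.09      ]
top [355 150  53  35 674]
((0.5906270146369934, -0.274003267288208), (0.10011440515518188, 0.14655502140522003), 3.690460681915283) [[0.5360000133514404, -0.20409999787807465], [0.5454000234603882, -0.35040000081062317], [0.6452999711036682, -0.34389999508857727], [0.6359000205993652, -0.19769999384880066]]
scene [ 139  258   72   66 1308]
((0.5915348529815674, -0.2743915617465973), (0.1028018444776535, 0.15068544447422028), 3.9185478687286377) [[0.535099983215332, -0.20270000398159027], [0.5454000234603882, -0.3531000018119812], [0.6480000019073486, -0.34599998593330383], [0.6377000212669373, -0.195700004696846]]
```

Call:
drive_tool(
  plan=[
    [0.005,0,0,0,-7.5,0],
    [0.015,0,0.01,0,-15,0],
    [0.0266,0,0.025,0,-22,-0.1],
    [0.0266,0,0.0385,0,-22,-0.1],
    [0.0266,0,0.0385,0,-22,-0.1],
  ],
)

```text
clock: 15.2
ee_pos: [0.587, 0.2324, 0.1975]
eef_rot: [3.137, -0.096, -0.01]
wrist_force: [-0.8, 0.1, -0.7]
grip_width: 0.055
finger_force: 0.0
```

Run:
```python
from h import *
from workcell import arm
st=arm.get_state();go(st,A+[0,0,-.005],Rv);print(st["q"].round(2))
```

```text
shift [ 0.0016 -0.0019  0.074 ] turn [ 0.17  0.36 -0.11] rows>= 1.5
[ 0.25  0.28  1.55 -0.    1.32  1.88]
```

Call:
drive_tool(
  plan=[
    [0.001,-0.001,0.03,0,0,0],
    [0.001,-0.001,0.055,0,0,0],
    [0.001,-0.001,0.07,0,0,0],
    [0.001,-0.001,0.0735,0,0,0],
    [0.001,-0.001,0.0735,0,0,0],
  ],
)

```text
clock: 15.7
ee_pos: [0.5886, 0.2349, 0.1301]
eef_rot: [3.14, -0.093, 0.001]
wrist_force: [-0.0, -0.9, 0.7]
grip_width: 0.0554
finger_force: 0.0
```

Call:
drive_tool(
  plan=[
    [0,0,0,0,0,0],
    [0,0,0,0,0,0],
    [0,0,0,0,0,0],
    [0,0,0,0,0,0],
    [0,0,0,0,0,0],
  ],
  gripper=255,
  force=45,
)

```text
clock: 16.2
ee_pos: [0.59, 0.2336, 0.1319]
eef_rot: [3.138, -0.094, 0.004]
wrist_force: [-3.4, -5.3, 4.9]
grip_width: 0.0255
finger_force: 45.4
```

Run:
```python
from h import *
from workcell import arm
st=arm.get_state();go(st,A+[0,0,-.005],Rv);print(st["q"].round(2),st["ee_pos"],st["wrist_force"],st["grip_width"])
a=st["ee_pos"]-stop;print("TCP in rest frame",Rr.T@a)
```

```text
shift [-0.0018 -0.0004  0.0085] turn [ 0.09 -0.16 -0.02] rows>= 0.2
[ 0.25  0.34  1.6  -0.    1.2   1.89] [0.59004187 0.23359408 0.13194423] [-3.43850494 -5.34517446  4.93811265] 0.025520046003797408
TCP in rest frame [ 0.12167049 -0.00114448 -0.00128722]
```

Call:
drive_tool(
  plan=[
    [0,0,-0.01,0,0,0],
    [0,0,-0.03,0,0,0],
    [0,0,-0.07,0,0,0],
    [0,0,-0.12,0,0,0],
    [0,0,-0.17,0,0,0],
  ],
)

```text
clock: 16.7
ee_pos: [0.5887, 0.2349, 0.3024]
eef_rot: [-3.14, 0.093, -0.002]
wrist_force: [1.0, 0.2, -0.2]
grip_width: 0.0253
finger_force: 44.5
```

```bash
cat >> h.py <<'E'
slot=np.array([.5676,-.2757,.005]); Rs=Rt(3.75,45); Ts=slot+[0,0,.120]-.0013*Rt(3.75,0)[:,0]
E
python3 - <<'E'
from h import *
from workcell import arm
st=arm.get_state();print(st["q"].round(2),st["ee_pos"]);go(st,Ts+[0,0,.17],Rs)
E
```

```text
[0.26 0.21 1.43 0.   1.5  1.89] [0.58873301 0.23489939 0.30236696]
shift [0.0079 0.5111 0.0072] turn [ 2.79 44.87 -6.79] rows>= 10.2
```

Call:
drive_tool(
  plan=[
    [0,0.035,0,0,0,0],
    [0,0.08,0,0,0,0],
    [0,0.125,0,0,0,0],
    [0,0.17,0,0,0,0],
    [0.002,0.215,0,0,0,0],
  ],
)

```text
clock: 17.2
ee_pos: [0.5781, 0.0187, 0.3015]
eef_rot: [-3.14, 0.093, -0.005]
wrist_force: [0.5, 0.4, -0.8]
grip_width: 0.0248
finger_force: 44.6
```

Call:
drive_tool(
  plan=[
    [0,0.045,0,0.2,4,-0.6],
    [0,0.09,0,0.5,8,-1.2],
    [0,0.135,0,0.8,12,-2],
    [0,0.18,0,1.1,18,-2.7],
    [0.004,0.225,0,1.5,24,-3.6],
  ],
)

```text
clock: 17.7
ee_pos: [0.5691, -0.2065, 0.3024]
eef_rot: [-3.06, -0.009, -0.664]
wrist_force: [0.9, 0.6, -2.0]
grip_width: 0.0252
finger_force: 44.5
```

Run:
```python
from h import *
from workcell import arm
st=arm.get_state();print(st["q"].round(2),st["ee_pos"]);go(st,Ts+[0,0,.17],Rs)
```

```text
[-0.61 -0.14  1.85  0.28  1.1   0.87] [ 0.56905382 -0.20646405  0.30235203]
shift [-0.0058  0.0694  0.0047] turn [ 1.45 20.49 -3.03] rows>= 2.4
```

Call:
drive_tool(
  plan=[
    [-0.002,0.025,0.001,0.5,7,-1],
    [-0.004,0.05,0.003,1,14,-2],
    [-0.006,0.0694,0.005,1.45,20.5,-3],
    [-0.006,0.0694,0.005,1.45,20.5,-3],
    [-0.006,0.0694,0.005,1.45,20.5,-3],
  ],
)

```text
clock: 18.2
ee_pos: [0.5654, -0.2747, 0.2925]
eef_rot: [-2.881, -0.086, -1.179]
wrist_force: [0.1, 0.8, 0.5]
grip_width: 0.0253
finger_force: 44.6
```

Run:
```python
from h import *
from workcell import arm
st=arm.get_state();print(st["q"].round(2),st["ee_pos"]);go(st,Ts+[0,0,.10],Rs)
import pickle
T,S=arm.snapshot("top"),arm.snapshot("scene");pickle.dump((T,S),open("p7.pkl","wb"))
tip=st["ee_pos"]-[0,0,.12]+.0013*Rt(3.75,0)[:,0];print("pred tip",tip,proj(T,tip),proj(S,tip),"end",proj(S,tip+[0,0,.165]))
# taper mask in scene (aluminium: bluish light grey)
h=cv2.cvtColor(S["pixels"],cv2.COLOR_BGR2HSV).astype(int);u,v=proj(S,tip).astype(int)
x0,y0=u-40,v-50
m=((h[...,0]>95)&(h[...,0]<130)&(h[...,1]<90)&(h[...,2]>140)).astype(np.uint8);w=((h[...,0]>10)&(h[...,0]<25)&(h[...,1]<125)&(h[...,2]>140)).astype(np.uint8)
for n,M in(("alu",m),("wood",w)):
    k,l,q,c=cv2.connectedComponentsWithStats(M[y0:y0+90,x0:x0+80]);print(n,[(q[i]+[x0,y0,0,0,0],(c[i]+[x0,y0]).round(1)) for i in range(1,k) if q[i,4]>25])
```

```text
[-0.88 -0.18  2.02  0.78  0.95  0.28] [ 0.56536805 -0.27471351  0.29247205]
shift [-0.0467  0.0014  0.0487] turn [-0.04  0.47 -0.33] rows>= 1.3
pred tip [ 0.56666527 -0.27462849  0.17247205] [388.76489242 167.05262166] [163.10750571 266.7341007 ] end [149.74406817 229.32215276]
alu [(array([123, 222,   9,  11,  60]), array([126.3, 228.1])), (array([123, 238,  13,  14,  84]), array([126.8, 243.5]))]
wood [(array([144, 224,  15,  13, 142]), array([150.3, 230.3])), (array([143, 237,   9,  13,  28]), array([147.1, 242.3])), (array([ 138,  258,   65,   48, 1204]), array([172.5, 286.9]))]
```

Call:
drive_tool(
  plan=[
    [-0.015,0.001,0.017,0,0.4,-0.3],
    [-0.031,0.0014,0.033,0,0.4,-0.3],
    [-0.0467,0.0014,0.0487,0,0.4,-0.3],
    [-0.0467,0.0014,0.0487,0,0.4,-0.3],
  ],
)

```text
clock: 18.7
ee_pos: [0.5669, -0.2724, 0.2218]
eef_rot: [-2.875, -0.1, -1.184]
wrist_force: [-0.2, 0.1, -0.9]
grip_width: 0.0252
finger_force: 44.6
```

Run:
```python
from h import *
from workcell import arm
st=arm.get_state();print(st["q"].round(2),st["ee_pos"]);go(st,Ts+[0,0,.015],Rs)
S=arm.snapshot("scene");h=cv2.cvtColor(S["pixels"],cv2.COLOR_BGR2HSV).astype(int)
tip=st["ee_pos"]-[0,0,.12]+.0013*Rt(3.75,0)[:,0]
for f in(.01,.03,.05,.07,.1):
    p=proj(S,tip+[0,0,f]);v=int(round(p[1]));print(f,p.round(1),[tuple(h[v,u][1:]) for u in range(int(p[0])-6,int(p[0])+8)])
```

```text
[-0.88 -0.09  2.08  0.87  0.85  0.12] [ 0.56692167 -0.27238097  0.22182529]
shift [-0.0582  0.0037  0.0575] turn [-0.39  0.21  0.08] rows>= 1.6
0.01 [168.4 278.1] [(np.int64(77), np.int64(205)), (np.int64(85), np.int64(184)), (np.int64(93), np.int64(154)), (np.int64(75), np.int64(129)), (np.int64(35), np.int64(116)), (np.int64(9), np.int64(111)), (np.int64(5), np.int64(106)), (np.int64(5), np.int64(97)), (np.int64(11), np.int64(91)), (np.int64(56), np.int64(100)), (np.int64(97), np.int64(124)), (np.int64(99), np.int64(149)), (np.int64(87), np.int64(178)), (np.int64(78), np.int64(202))]
0.03 [167.1 274.4] [(np.int64(137), np.int64(167)), (np.int64(135), np.int64(166)), (np.int64(109), np.int64(159)), (np.int64(63), np.int64(141)), (np.int64(17), np.int64(121)), (np.int64(5), np.int64(109)), (np.int64(5), np.int64(102)), (np.int64(3), np.int64(94)), (np.int64(8), np.int64(90)), (np.int64(52), np.int64(103)), (np.int64(87), np.int64(147)), (np.int64(81), np.int64(189)), (np.int64(76), np.int64(200)), (np.int64(85), np.int64(178))]
0.05 [165.7 270.6] [(np.int64(138), np.int64(165)), (np.
[... 625 characters left out ...]
p.int64(124)), (np.int64(116), np.int64(114)), (np.int64(118), np.int64(106)), (np.int64(114), np.int64(105)), (np.int64(112), np.int64(112)), (np.int64(128), np.int64(139)), (np.int64(138), np.int64(159)), (np.int64(136), np.int64(169))]
0.1 [162.2 260.6] [(np.int64(5), np.int64(164)), (np.int64(11), np.int64(144)), (np.int64(51), np.int64(121)), (np.int64(103), np.int64(124)), (np.int64(114), np.int64(130)), (np.int64(115), np.int64(129)), (np.int64(116), np.int64(123)), (np.int64(117), np.int64(111)), (np.int64(121), np.int64(105)), (np.int64(118), np.int64(104)), (np.int64(119), np.int64(103)), (np.int64(120), np.int64(96)), (np.int64(126), np.int64(103)), (np.int64(137), np.int64(136))]
```

Call:
drive_tool(
  plan=[
    [-0.014,0.003,0.014,-0.3,0.2,0],
    [-0.029,0.003,0.029,-0.3,0.2,0],
    [-0.044,0.003,0.044,-0.3,0.2,0],
    [-0.056,0.003,0.056,-0.3,0.2,0],
    [-0.058,0.003,0.0575,-0.3,0.2,0],
  ],
)

```text
clock: 19.25
ee_pos: [0.5674, -0.2774, 0.1428]
eef_rot: [-2.878, -0.096, -1.198]
wrist_force: [-0.2, 0.1, -0.0]
grip_width: 0.0249
finger_force: 44.6
```

Call:
drive_tool(
  plan=[
    [0,0,0,0,0,0],
    [0,0,0,0,0,0],
  ],
)

```text
clock: 19.45
ee_pos: [0.568, -0.2789, 0.1452]
eef_rot: [-2.88, -0.097, -1.203]
wrist_force: [-0.2, 0.1, -0.2]
grip_width: 0.0255
finger_force: 44.6
```

Run:
```python
from h import *
from workcell import arm
st=arm.get_state();print(st["q"].round(2),st["ee_pos"],st["wrist_force"]);go(st,Ts,Rs)
```

```text
[-0.88  0.05  2.12  1.03  0.74 -0.1 ] [ 0.56798133 -0.27893728  0.1452201 ] [-0.22016714  0.06263055 -0.22274884]
shift [-0.0154 -0.0034  0.0132] turn [ 0.27 -0.33  0.21] rows>= 0.4
```

Call:
drive_tool(
  plan=[
    [-0.005,-0.001,0.003,0,0,0],
    [-0.009,-0.002,0.007,0,0,0],
    [-0.012,-0.003,0.01,0,0,0],
    [-0.012,-0.003,0.01,0,0,0],
    [-0.012,-0.003,0.01,0,0,0],
  ],
)

```text
clock: 19.95
ee_pos: [0.5652, -0.2753, 0.1271]
eef_rot: [-2.879, -0.094, -1.199]
wrist_force: [-0.9, 0.6, 0.1]
grip_width: 0.0251
finger_force: 44.6
```

Call:
drive_tool(
  plan=[
    [-0.001,0,0.001,0,0,0],
    [-0.002,0,0.002,0,0,0],
    [-0.002,0,0.002,0,0,0],
  ],
)

```text
clock: 20.25
ee_pos: [0.5662, -0.2758, 0.126]
eef_rot: [-2.878, -0.095, -1.203]
wrist_force: [-2.5, 1.4, 7.8]
grip_width: 0.0251
finger_force: 45.5
```

Run:
```python
from h import *
from workcell import arm
st=arm.get_state();print(st["q"].round(2),st["ee_pos"],st["wrist_force"]);go(st,Ts,Rs)
```

```text
[-0.88  0.08  2.14  1.07  0.71 -0.15] [ 0.56615457 -0.27579943  0.1260041 ] [-2.52260281  1.38370427  7.77854519]
shift [-0.0006 -0.      0.0008] turn [ 0.21 -0.35  0.12] rows>= 0.0
```

Call:
drive_tool(
  plan=[
    [0,0,0,0,0,0],
    [0,0,0,0,0,0],
    [0,0,0,0,0,0],
    [0,0,0,0,0,0],
    [0,0,0,0,0,0],
  ],
  gripper=40,
)

```text
clock: 20.75
ee_pos: [0.5652, -0.2754, 0.1243]
eef_rot: [-2.879, -0.094, -1.199]
wrist_force: [0.2, 0.9, 0.5]
grip_width: 0.0719
finger_force: 0.0
```

Call:
drive_tool(
  plan=[
    [0,0,0,0,0,0],
    [0,0,-0.005,0,0,0],
    [0,0,-0.015,0,0,0],
    [0,0,-0.03,0,0,0],
    [0,0,-0.045,0,0,0],
  ],
)

```text
clock: 21.25
ee_pos: [0.5327, -0.2773, 0.1569]
eef_rot: [-2.879, -0.095, -1.199]
wrist_force: [0.1, 0.3, -0.3]
grip_width: 0.0722
finger_force: 0.0
```

Call:
drive_tool(
  plan=[
    [0,0,-0.02,0,0,0],
    [0,0,-0.05,0,0,0],
    [0,0,-0.08,0,0,0],
    [0,0,-0.1,0,0,0],
    [0,0,-0.1,0,0,0],
  ],
)

```text
clock: 21.75
ee_pos: [0.4619, -0.2834, 0.2296]
eef_rot: [-2.883, -0.094, -1.204]
wrist_force: [1.4, 0.2, 0.1]
grip_width: 0.0723
finger_force: 0.0
```

Run:
```python
from h import *
from workcell import arm
st=arm.get_state();print(st["ee_pos"],st["wrist_force"],st["clock"])
for n in("scene","top"):
    S=arm.snapshot(n);h=cv2.cvtColor(S["pixels"],cv2.COLOR_BGR2HSV).astype(int)
    e=proj(S,slot+[0,0,.165]);b=proj(S,slot+[0,0,.09]);print(n,"upright end px",e.round(1),"rim px",b.round(1))
    x0,y0=(e-25).astype(int);w=((h[...,0]>10)&(h[...,0]<25)&(h[...,1]<125)&(h[...,2]>150)).astype(np.uint8)
    k,l,q,c=cv2.connectedComponentsWithStats(w[y0:y0+50,x0:x0+50]);print([(q[i]+[x0,y0,0,0,0],(c[i]+[x0,y0]).round(1)) for i in range(1,k) if q[i,4]>20])
    cv2.imwrite(f"pics/final_{n}.png",S["pixels"])
```

```text
[ 0.46187333 -0.28336051  0.22962184] [1.44672686 0.24901353 0.10116401] 21.75
scene upright end px [163.1 267.8] rim px [168.1 281.8]
[(array([154, 258,  13,  13, 109]), array([159.7, 263.1])), (array([170, 258,  18,  34, 232]), array([179.3, 276.7])), (array([177, 267,  11,   9,  22]), array([182.7, 270.3])), (array([142, 278,  23,  14, 110]), array([154.4, 286. ]))]
top upright end px [388.9 167. ] rim px [382.1 173.8]
[(array([371, 150,  27,   3,  58]), array([383.5, 150.9])), (array([363, 149,  45,  36, 575]), array([387.1, 170.8]))]
```

The handle end is seen about 5 px from its upright place, a small lean against the wall as expected. The gripper is clear, so I'm handing in.

Run:
```python
from workcell import arm
print(arm.finish_job())
```

```text
the job is handed in; nothing more can be done
None
```

The job is handed in: the ring stick was laid in the sloping rest and let go there, then regrasped and lowered onto the floor of the empty compartment. It stands handle up with a slight lean, by my last camera measurement; no verdict was returned.

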